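# Bed a cup lid in the lid press and back the thumbscrew off a quarter turn

## Task

Put the sample cup that stands by itself into the ring nest on the drawn-out slide of the lid press stand and push the slide fully home under the foot. Then turn the thumbscrew clockwise until it seats, which beds the lid, back it off a quarter turn so that only the sprung foot bears on the lid, and keep hold of it so that it cannot creep while the lid settles: the program finishes with the gripper still gripping the thumbscrew there. Leave the stacked pair of cups and the timer where they are.

Things in the scene. Friction and masses are not known exactly. Their poses are not given: they have to be found in the camera images.
- cup_mid (a point): Centre (half-way up) of the loose cream sample cup with a light grey snap lid that stands by itself, upright, to the left of the stand: 62 mm across the lid (its rim is the top 9 mm), tapering from 56 mm under it to 51 mm at the base, 42 mm high, about 45 g; the point is 21 mm above its underside. The cup goes into the nest upright.
- stand: Lid press stand, fixed to the bench: aluminium base 235 x 132 mm, a grey column at its far end and a bridge from it to over the base. The origin is on the bench top straight below the thumbscrew's axis; its x axis points along the slide's way home (from the drawn-out nest towards the column), z up. Bridge top 123.5 mm up. Guide rails 35 mm high run 43 to 61 mm either side of the slide's middle.
- nest (a point): Centre of the nest floor on the slide: flat, 27 mm above the bench, inside a low steel ring of 56 mm inner and 66 mm outer diameter that stands 6 mm above that floor. It moves with the slide; drawn out it lies in the open 85 to 100 mm from the thumbscrew's axis, towards the robot, and with the slide home straight below that axis. A cup in the nest has its lid 69 mm above the bench.
- slide_tab (a point): Middle of the slide's upright pull tab, on the robot's side of the slide, 68 mm before the nest centre: a rounded steel plate 10 mm thick along the slide, 44 mm wide across it, its top 58 mm above the bench; the point is 44 mm above the bench. Push it (or pinch it) along the stand's +x to send the slide home.
- slide (a joint): Travel of the slide along the stand's +x in m: 0 fully drawn out, 0.100 home against its stop. It slides with about 1.5 N of friction and stays where it is left.
- knob_grip (a point): Point on the thumbscrew's vertical axis, the middle of its round knurled black knob: 34 mm in diameter, 24 mm high (12 mm above and below this point), on a steel collar 25 mm wide and 16 mm high. A thin pin stands up to 10 mm out of its top. The point is 151.5 mm above the bench when seated and rises by 12 mm per turn as the screw is backed off (1.91 mm per rad).
- thumbscrew (a joint): Angle of the thumbscrew in rad: 0 when its collar is hard against the bridge (seated), growing as it is backed off (anticlockwise from above); clockwise from above lowers it. A quarter turn off its seat reads 1.571. Light thread friction of about 0.04 N m; it stays where it is left. At its seat it stops dead.
- foot (a joint): How far the sprung foot (white disc, 41 mm in diameter, under the bridge) is pushed up into the spindle, in m: 0 hanging free, with a loaded cup below about 0.0045 when the screw is seated and about 0.0015 a quarter turn off. It meets the lid at about 2.4 rad; spring force 2 N to 7 N.
- cup_low: Lower cup of a stacked pair of the same sample cups, behind and left of the stand, 62 mm in diameter, origin at the centre of its underside. Leave alone.
- cup_high: Upper cup of that pair, origin at the centre of its underside, 42 mm above the bench. Leave alone.
- timer: Digital timer, 62 x 62 x 18 mm, lying to the right of the stand; origin at the centre of its underside. Leave alone.

How it is judged (in metres and radians):
On the way, in this order (a step that is already met when the one before it is completed fails the run):
1. the cup stands in the nest (horizontal distance between cup_mid and nest below 0.005 m and z of cup_mid in the frame of nest below 0.0225 m), for 0.1 s.
2. the slide is home with the cup in its nest (value of joint slide above 0.097 m and horizontal distance between cup_mid and nest below 0.005 m), for 0.1 s.
3. the thumbscrew is seated with the foot on the cup's lid (value of joint thumbscrew below 0.1 rad and value of joint foot above 0.003 m), for 0.1 s.
At the end, for the whole second after the job is handed in: The gripper still grips the thumbscrew (finger force over 3 N), which stands 75 to 105 degrees (1.31 to 1.83 rad) off its seat; the slide is home within 4 mm, the cup stands upright within 5 mm of the nest centre and the sprung foot still rests on its lid, pushed in by more than 0.5 mm (value of joint thumbscrew between 1.31 and 1.83 rad and contact force between the fingers and thumbscrew above 3 N and value of joint foot above 0.0005 m and value of joint slide above 0.096 m and horizontal distance between cup_mid and nest below 0.005 m and angle between cup_mid's own z axis and vertical below 0.06 rad); the arm keeps its last pose, push and grip.
It fails at once if the stacked pair of cups is disturbed (distance of any of cup_low, cup_high from where it was at the start of the episode above 0.02 m).
It fails at once if the timer is disturbed (distance of timer from where it was at the start of the episode above 0.02 m).
It also fails if it takes over 64 s, if anything falls off the work surface, if the arm or the gripper's body presses on something with over 40 N, if the wrist force passes 120 N, or if a joint passes its speed limit or range.

## Robot

A 6-joint arm with a two-finger parallel gripper is mounted at the origin on a cart in front of the work surface, level with it; the furniture and walls round the work are solid. World frame = base frame: x ahead of the robot, y to its left, z up, the work surface at z = 0. Lengths are in mm, angles in rad, forces in N, time in s.
With the tool pointing down it reaches from about 350 to 975 mm from the base axis. Payload 7.1 kg.
Tool frame: the origin (TCP) lies at the very end of the fingers, on their centre line; the grasp point (between the pads) lies 19 mm behind it (ctrl.pinch_z is the distance from the TCP to the grasp point, in mm); z points along the fingers, y is the direction in which the jaws open and shut (so a half turn about z gives the same grasp; the last joint's range is limited). The gripper opens to 88 mm and grips with 3 to 60 N. Pads are 20 mm wide; open, the fingers measure 115 mm over their backs; the gripper's body (75 mm by 178 mm) begins 61 mm behind the grasp point.
Start: joints at [1.135, 0.423, 1.63, -0, 1.089, -0.019], TCP at [252.99, 571.49, 222.675] pointing down, gripper open.
Joint ranges: [-3, 3], [-0.9, 2.11], [0.09, 2.58], [-1.31, 4.45], [0.11, 2.69], [-2.54, 2.54]. Speed limits (rad/s): [2.39, 2.39, 3.01, 3.14, 3.14, 3.14].

## Interface

Orientations are given as a rotation vector (axis times angle).
In Python, from workcell import ctrl gives the robot as it stands.
- The arm moves only by the shell command python3 -m inch 'ROWS' [OPENING]. ROWS is JSON, a list of rows, each an object with "xyz": the shift along the tool's x, y, z in cm, a list of three; "spin": the turn about the tool's z in degrees. A call has 1 to 20 rows; each row is the pose to reach, as a shift and turn from the pose measured when the call began, along the tool's axes at that moment; what a row does not reach only later rows make up. A row lasts 1/10 s, in which the tool goes at most 50 mm and 8.59 degrees, less where a joint would pass 70% of its speed; a pose out of reach is approached as far as the arm can. A call with a gripper value outside its range is refused whole. OPENING is the closure, from 0 (fully open) to 1 (shut), set as the call begins (- or left out, the last holds). The fingers move at their own pace and stop on an object; the grip force is fixed at half the most. Time passes only in rows, so rows that repeat a pose let the fingers close. It gives the time, the measured TCP pose, the force and the opening at its end, in the units of the state.
- ctrl.get_obs(): the state, without advancing time (a new reading comes with each control period).
- ctrl.get_image(name): name is "side" or "top" or "wrist"; returns the picture (384x512x3 uint8, red, green, blue); there is no depth.
- ctrl.camera_info(name): a dict with "camera_matrix" (3x3 intrinsics, pixels), "R" (3x3) and "t" (3): a world point X has camera coordinates R X + t; the wrist camera has in their place "hand_eye" (4x4, takes a point from camera to tool coordinates, whose origin is the TCP and whose axes are the flange's). Camera axes: x right, y down, z forward; pixel columns grow to the right and rows downward; lengths in mm; the calibration is good to about 2 mm. A picture is of the moment at which its call begins: read the wrist's pose just before it. camera_info takes no time and is no camera call.
- ctrl.close_job(): hands the job in, once; it reports no verdict.
The state is a dict: "t": time; "qpos": joint angles; "qvel": joint speeds; "joint_torque": joint torques, N m; "ee_pos": TCP position; "orientation": TCP orientation; "ft_force": force on the tool from outside, world axes, zero at the start; "moment": the same for the moment, N m; "width": finger opening in mm.
Only numpy, scipy, OpenCV 4.12 (cv2) and the standard library are available. Lean on these libraries where they do the work, as an engineer would, in place of code of your own. Each camera call takes 0.05 s, during which the arm holds its last target. There are 200 camera calls.

## Working session

There is one attempt and no reset: what is moved stays moved. The work goes in short steps, Python scripts to look and compute and a shell command to move; the robot and the scene stay as the last step left them, time stands still between calls to the robot, and variables do not carry over. Pictures are saved under pics/ and viewed, about 8 in all and at most 12, crops included, and the job is handed in when it is done.

```bash
ls; mkdir -p pics; python3 - <<'E'
from workcell import ctrl
import cv2,numpy as np
o=ctrl.get_obs();print(o)
for n in("top","side"):
    cv2.imwrite(f"pics/{n}0.png",cv2.cvtColor(ctrl.get_image(n),cv2.COLOR_RGB2BGR))
    print(n,ctrl.camera_info(n))
print(ctrl.camera_info("wrist"),ctrl.pinch_z)
E
```

```text
pics
{'t': 0.0, 'qpos': array([ 1.13501081e+00,  4.23809887e-01,  1.63069446e+00, -2.28426858e-05,
        1.08856302e+00, -1.89987722e-02]), 'qvel': array([ 2.21892188e-03,  1.33909264e-03,  4.61490053e-05,  6.57741092e-04,
       -6.92305027e-04, -8.80255125e-04]), 'joint_torque': array([-5.18126963e-04, -5.44626045e+01, -2.73659492e+01,  6.43709418e-02,
        2.27423193e-02, -1.05773036e-04]), 'ee_pos': array([252.76530624, 571.00770029, 221.91925784]), 'orientation': array([-6.49877592e-01, -3.07331961e+00,  2.26378277e-03]), 'ft_force': array([-0.2397549 , -0.46203131,  0.34024616]), 'moment': array([-0.02137799, -0.03748204,  0.01694958]), 'width': 87.53338546484153}
top {'camera_matrix': array([[363.74519157,   0.        , 259.2403977 ],
       [  0.        , 363.74519157, 190.05025857],
       [  0.        ,   0.        ,   1.        ]]), 'R': array([[-0.02942707, -0.99915187, -0.02880253],
       [-0.99297387,  0.03252494, -0.11377615],
       [ 0.11461645,  0.02525207, -0.99308882]]), 't': array([  1.80991237, 593.7431014 , 903.58828298])}
side {'camera_matrix': array([[4
[... 198 characters left out ...]

       [-0.04090514,  0.67376051, -0.73781674],
       [ 0.0176571 , -0.73783202, -0.67475339]]), 't': array([609.50283253, 119.91601805, 934.78605108])}
{'camera_matrix': array([[323.83681003,   0.        , 257.44816904],
       [  0.        , 323.83681003, 195.27987578],
       [  0.        ,   0.        ,   1.        ]]), 'hand_eye': array([[ 1.02944938e-04, -9.58283384e-01, -2.85819778e-01,
         7.85812920e+01],
       [ 9.99999449e-01,  3.97185217e-04, -9.71490200e-04,
        -7.63545543e-01],
       [ 1.04448631e-03, -2.85819520e-01,  9.58282897e-01,
        -1.61630555e+02],
       [ 0.00000000e+00,  0.00000000e+00,  0.00000000e+00,
         1.00000000e+00]])} 18.700000000000003
```

View pics/top0.png

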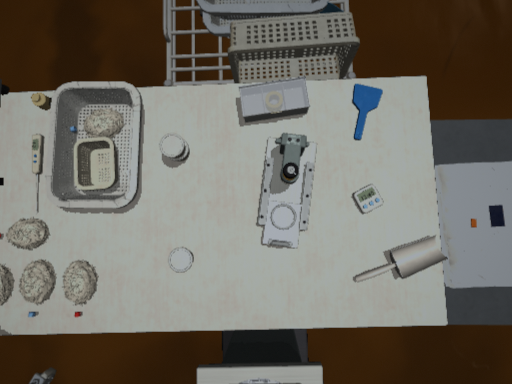

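View pics/side0.png

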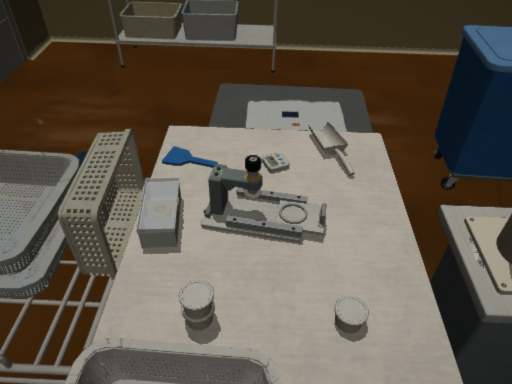

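```bash
python3 - <<'E'
import cv2
t=cv2.imread("pics/top0.png");s=cv2.imread("pics/side0.png")
a=cv2.resize(t[120:280,150:330],None,fx=4.4,fy=3.75*4.4/4.4*1.0,interpolation=cv2.INTER_CUBIC)
a=cv2.resize(t[125:275,155:330],None,fx=4,fy=4,interpolation=cv2.INTER_CUBIC)
b=cv2.resize(s[145:340,190:380],None,fx=3,fy=3,interpolation=cv2.INTER_CUBIC)
cv2.imwrite("pics/t1.png",a);cv2.imwrite("pics/s1.png",b)
E
```

```text
(no output)
```

View pics/t1.png

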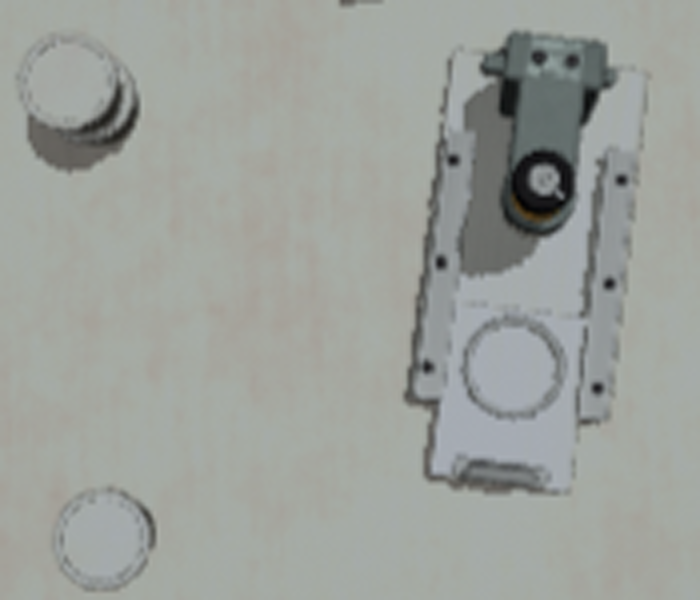

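View pics/s1.png

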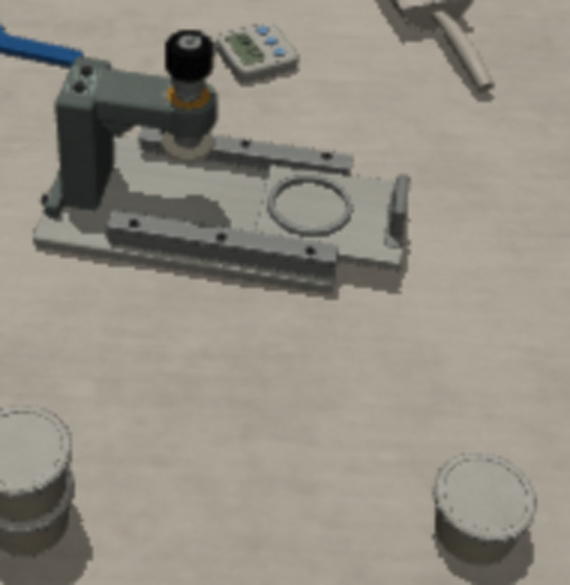

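```bash
cat > h.py <<'E'
import numpy as np
from workcell import ctrl
from scipy.spatial.transform import Rotation as Ro
def ray(cam,u,v,pose=None):
    i=ctrl.camera_info(cam);d=np.linalg.inv(i["camera_matrix"])@[u,v,1]
    if cam=="wrist":
        H=i["hand_eye"];R=Ro.from_rotvec(pose[1]).as_matrix()
        return R@H[:3,3]+pose[0],R@H[:3,:3]@d
    return -i["R"].T@i["t"],i["R"].T@d
def onz(cam,u,v,z,pose=None):
    o,d=ray(cam,u,v,pose);return (o+d*(z-o[2])/d[2]).round(1)
def tri(*rs):
    A=sum(np.eye(3)-np.outer(d,d)/(d@d) for o,d in rs);b=sum((np.eye(3)-np.outer(d,d)/(d@d))@o for o,d in rs)
    return np.linalg.solve(A,b).round(1)
E
python3 - <<'E'
from h import *
T=lambda x,y:(155+x/4,125+y/4)
S=lambda x,y:(190+x/3,145+y/3)
for n,a,b,z in(("cup",(102,537),(485,497),42),("nest",(514,367),(310,205),32),("tab",(502,470),(402,180),58),("knob",(547,182),(190,42),175)):
    a=T(*a);b=S(*b);print(n,onz("top",*a,z),onz("side",*b,z),tri(ray("top",*a),ray("side",*b)))
for a,b in(((427,367),(453,160)),((598,388),(621,180))):
    d=onz("top",*T(*b),35)-onz("top",*T(*a),35);print(np.degrees(np.arctan2(d[1],d[0])),onz("top",*T(*a),35),onz("top",*T(*b),35))
o=ctrl.get_obs();print(Ro.from_rotvec(o["orientation"]).as_matrix().round(3))
E
```

```text
cup [423.9 186.4  42. ] [423.1 195.8  42. ] [421.9 189.1  32.1]
nest [523.  -76.6  32. ] [522.6 -66.6  32. ] [522.4 -76.8  22.3]
tab [458.9 -65.8  58. ] [454.2 -71.3  58. ] [457.3 -65.4  63.8]
knob [618.1 -92.8 175. ] [618.8 -79.6 175. ] [619.5 -93.5 164.7]
-8.904241433304376 [524.6 -21.1  35. ] [658. -42.  35.]
-8.797911188489977 [ 508.  -129.2   35. ] [ 641.1 -149.8   35. ]
[[-0.914  0.405 -0.001]
 [ 0.405  0.914 -0.001]
 [ 0.    -0.001 -1.   ]]
```

```bash
python3 -m inch '[{"xyz":[-31,-28,2],"spin":-15},{"xyz":[-31,-28,5],"spin":-15},{"xyz":[-31,-28,5],"spin":-15},{"xyz":[-31,-28,5],"spin":-15},{"xyz":[-31,-28,5],"spin":-15},{"xyz":[-31,-28,5],"spin":-15},{"xyz":[-31,-28,5],"spin":-15},{"xyz":[-31,-28,5],"spin":-15},{"xyz":[-31,-28,5],"spin":-15},{"xyz":[-31,-28,5],"spin":-15},{"xyz":[-31,-28,5],"spin":-15},{"xyz":[-31,-28,5],"spin":-15},{"xyz":[-31,-28,5],"spin":-15},{"xyz":[-31,-28,5],"spin":-15}]' 0
python3 - <<'E'
from h import *
import cv2
o=ctrl.get_obs();print(o["ee_pos"],o["orientation"],o["qpos"])
np.save("p1.npy",[o["ee_pos"],o["orientation"]])
cv2.imwrite("pics/w1.png",cv2.cvtColor(ctrl.get_image("wrist"),cv2.COLOR_RGB2BGR))
E
```

```text
t: 1.5
ee_pos: [422.6, 190.4, 172.5]
orientation: [-0.241, -3.132, 0.002]
ft_force: [0.3, -0.3, -0.4]
width: 87.9
[422.57282613 190.39913631 172.4675521 ] [-2.40508618e-01 -3.13206825e+00  1.76654743e-03] [ 3.98226837e-01  2.61614938e-01  2.01723264e+00 -1.13350367e-03
  8.63529347e-01 -1.01855530e+00]
```

View pics/w1.png

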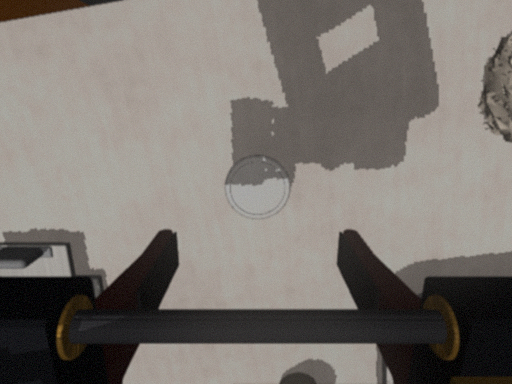

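```bash
python3 - <<'E'
from h import *
p=np.load("p1.npy");c=onz("wrist",257.5,187,42,p);R=Ro.from_rotvec(p[1]).as_matrix()
print(c,R.T@(c-p[0]),R.round(3))
E
```

```text
[422.6 189.3  42. ] [ -0.22288452  -0.93276146 130.4686601 ] [[-0.988  0.153 -0.   ]
 [ 0.153  0.988 -0.001]
 [ 0.    -0.001 -1.   ]]
```

```bash
python3 -m inch '[{"xyz":[0,-0.1,4]},{"xyz":[0,-0.1,8]},{"xyz":[0,-0.1,12]},{"xyz":[0,-0.1,14.5]},{"xyz":[0,-0.1,15.4]},{"xyz":[0,-0.1,15.4]},{"xyz":[0,-0.1,15.4]}]' 0
python3 -m inch '[{"xyz":[0,0,0]},{"xyz":[0,0,0]},{"xyz":[0,0,0]},{"xyz":[0,0,0]},{"xyz":[0,0,0]},{"xyz":[0,0,0]},{"xyz":[0,0,0]},{"xyz":[0,0,0]}]' 1
python3 -m inch '[{"xyz":[0,0,-3]},{"xyz":[0,0,-6]},{"xyz":[0,0,-9]},{"xyz":[0,0,-11]},{"xyz":[0,0,-11]},{"xyz":[0,0,-11]}]' 1
```

```text
$[0]: bad value
$[0]: bad value
$[0]: bad value
```

```bash
python3 -m inch '[{"xyz":[0,-0.1,4],"spin":0},{"xyz":[0,-0.1,8],"spin":0},{"xyz":[0,-0.1,12],"spin":0},{"xyz":[0,-0.1,14.5],"spin":0},{"xyz":[0,-0.1,15.4],"spin":0},{"xyz":[0,-0.1,15.4],"spin":0},{"xyz":[0,-0.1,15.4],"spin":0}]' 0
python3 -m inch '[{"xyz":[0,0,0],"spin":0},{"xyz":[0,0,0],"spin":0},{"xyz":[0,0,0],"spin":0},{"xyz":[0,0,0],"spin":0},{"xyz":[0,0,0],"spin":0},{"xyz":[0,0,0],"spin":0},{"xyz":[0,0,0],"spin":0}]' 1
python3 -m inch '[{"xyz":[0,0,-3],"spin":0},{"xyz":[0,0,-6],"spin":0},{"xyz":[0,0,-9],"spin":0},{"xyz":[0,0,-11],"spin":0},{"xyz":[0,0,-11],"spin":0},{"xyz":[0,0,-11],"spin":0}]' 1
```

```text
t: 2.25
ee_pos: [423.0, 189.6, 19.3]
orientation: [0.24, 3.132, -0.001]
ft_force: [0.3, -0.4, 0.5]
width: 87.7
t: 2.95
ee_pos: [423.4, 189.7, 19.9]
orientation: [0.24, 3.131, -0.0]
ft_force: [-1.8, -0.1, 7.0]
width: 61.3
t: 3.55
ee_pos: [423.2, 189.7, 129.8]
orientation: [0.24, 3.13, 0.0]
ft_force: [-0.9, -0.4, -2.0]
width: 61.6
```

```bash
python3 -m inch '[{"xyz":[-2,-4,-4],"spin":0},{"xyz":[-13.9,-24.5,-4],"spin":0},{"xyz":[-13.9,-24.5,-4],"spin":0},{"xyz":[-13.9,-24.5,-4],"spin":0},{"xyz":[-13.9,-24.5,-4],"spin":0},{"xyz":[-13.9,-24.5,-4],"spin":0},{"xyz":[-13.9,-24.5,-4],"spin":0},{"xyz":[-13.9,-24.5,-4],"spin":0},{"xyz":[-13.9,-24.5,-4],"spin":0},{"xyz":[-13.9,-24.5,-4],"spin":0},{"xyz":[-13.9,-24.5,-4],"spin":0}]' 1
python3 - <<'E'
from h import *
import cv2
o=ctrl.get_obs();print(o["ee_pos"],o["orientation"],o["qpos"])
np.save("p2.npy",[o["ee_pos"],o["orientation"]])
cv2.imwrite("pics/w2.png",cv2.cvtColor(ctrl.get_image("wrist"),cv2.COLOR_RGB2BGR))
E
```

```text
t: 4.65
ee_pos: [522.6, -72.5, 169.8]
orientation: [0.238, 3.131, 0.0]
ft_force: [1.0, 0.5, -1.5]
width: 61.4
[522.58908243 -72.46948334 169.79387195] [2.37667429e-01 3.13103697e+00 4.37649137e-04] [-1.60592506e-01  3.52723411e-01  1.88666772e+00  5.21770216e-04
  9.00682468e-01 -1.58018928e+00]
```

View pics/w2.png

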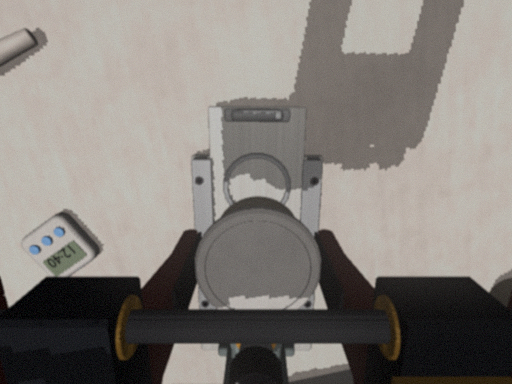

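```bash
python3 - <<'E'
import cv2
t=cv2.imread("pics/w2.png")
cv2.imwrite("pics/w2c.png",cv2.resize(t[100:220,180:340],None,fx=5,fy=5,interpolation=cv2.INTER_CUBIC))
E
```

```text
(no output)
```

View pics/w2c.png

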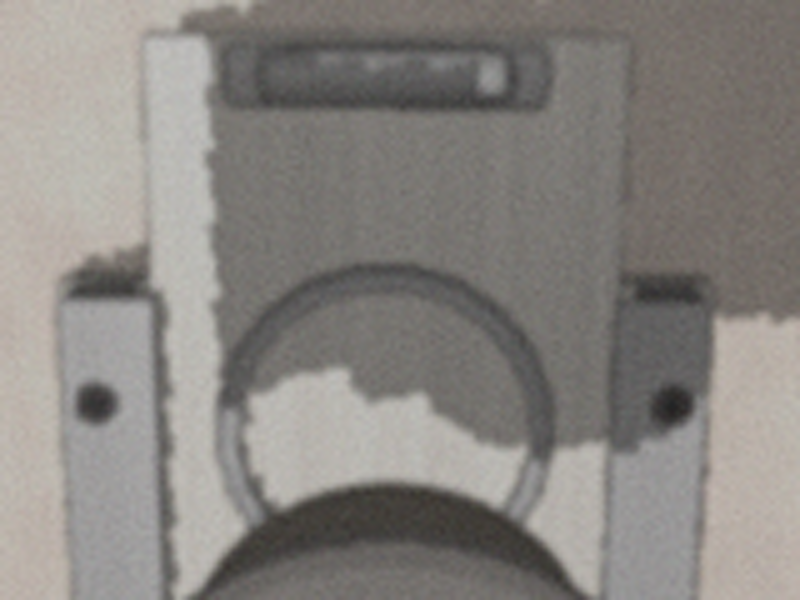

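```bash
python3 - <<'E'
from h import *
p=np.load("p2.npy");R=Ro.from_rotvec(p[1]).as_matrix()
c=onz("wrist",257.3,185.6,33,p)
print(c,R.T@(c-p[0]),onz("wrist",257,111.5,58,p))
# held lid edges
i=p[0]
for u,v in((196,260),(320,260),(258,207)):
    w=onz("wrist",u,v,p[0][2]+22,p);print(R.T@(w-p[0]))
E
```

```text
[523.1 -73.7  33. ] [ -0.48249689  -1.19335114 136.79430441] [454.5 -63.4  58. ]
[  4.83580434 -30.30412962 -22.02549362]
[  4.89821772  29.06670125 -22.00212861]
[ 31.62524745  -0.60758279 -22.0545534 ]
```

```bash
python3 -m inch '[{"xyz":[-0.12,-0.07,4],"spin":0},{"xyz":[-0.12,-0.07,8],"spin":0},{"xyz":[-0.12,-0.07,10.5],"spin":0},{"xyz":[-0.12,-0.07,11],"spin":0},{"xyz":[-0.12,-0.07,11],"spin":0},{"xyz":[-0.12,-0.07,11],"spin":0}]' 1
python3 - <<'E'
from h import *
o=ctrl.get_obs();p=np.load("p2.npy");R=Ro.from_rotvec(p[1]).as_matrix();print(o["ee_pos"],R.T@(o["ee_pos"]-p[0]))
E
```

```text
t: 5.3
ee_pos: [525.1, -73.4, 61.2]
orientation: [0.237, 3.129, 0.0]
ft_force: [0.2, -0.0, -1.3]
width: 61.4
[525.07847051 -73.37349157  61.18899458] [ -2.43193707  -0.56080709 108.60849345]
```

```bash
python3 -m inch '[{"xyz":[0.13,-0.01,0.4],"spin":0},{"xyz":[0.13,-0.01,0.8],"spin":0},{"xyz":[0.13,-0.01,1.1],"spin":0},{"xyz":[0.13,-0.01,1.2],"spin":0},{"xyz":[0.13,-0.01,1.2],"spin":0}]' 1
python3 - <<'E'
from h import *
o=ctrl.get_obs();p=np.load("p2.npy");R=Ro.from_rotvec(p[1]).as_matrix();print(o["ee_pos"],R.T@(o["ee_pos"]-p[0]))
E
```

```text
t: 5.8
ee_pos: [523.7, -73.3, 49.1]
orientation: [0.237, 3.129, 0.0]
ft_force: [-0.2, 0.2, -0.1]
width: 61.2
[523.6928963  -73.32615522  49.06206625] [ -1.03662835  -0.7279489  120.733246  ]
```

```bash
python3 -m inch '[{"xyz":[0,0,0.15],"spin":0},{"xyz":[0,0,0.25],"spin":0},{"xyz":[0,0,0.25],"spin":0}]' 1
python3 -m inch '[{"xyz":[0,0,0],"spin":0},{"xyz":[0,0,0],"spin":0},{"xyz":[0,0,0],"spin":0},{"xyz":[0,0,0],"spin":0},{"xyz":[0,0,-1],"spin":0},{"xyz":[0,0,-3],"spin":0},{"xyz":[0,0,-6],"spin":0},{"xyz":[0,0,-10],"spin":0},{"xyz":[0,0,-12.5],"spin":0},{"xyz":[0,0,-12.5],"spin":0},{"xyz":[0,0,-12.5],"spin":0}]' 0
python3 - <<'E'
from h import *
import cv2
o=ctrl.get_obs();print(o["ee_pos"],o["orientation"],o["qpos"])
np.save("p3.npy",[o["ee_pos"],o["orientation"]])
t=cv2.cvtColor(ctrl.get_image("wrist"),cv2.COLOR_RGB2BGR);cv2.imwrite("pics/w3.png",t)
E
```

```text
t: 6.1
ee_pos: [524.2, -73.4, 46.9]
orientation: [0.237, 3.128, -0.0]
ft_force: [-0.1, -0.0, 3.7]
width: 61.1
t: 7.2
ee_pos: [523.7, -73.4, 172.5]
orientation: [0.237, 3.127, -0.0]
ft_force: [-0.1, 0.5, -0.9]
width: 87.6
[523.68611309 -73.36806503 172.49980923] [ 2.36885313e-01  3.12681218e+00 -1.97177970e-04] [-1.61919458e-01  3.48608088e-01  1.88507063e+00  4.79701158e-04
  9.02104641e-01 -1.58178224e+00]
```

View pics/w3.png

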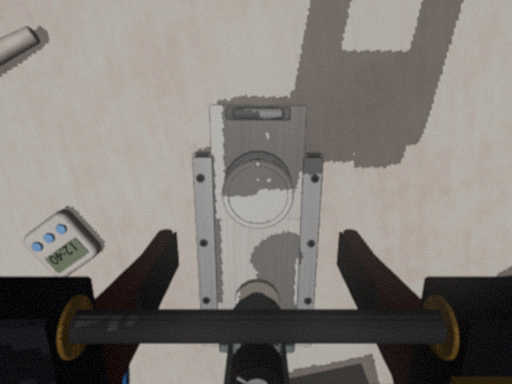

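```bash
python3 -m inch '[{"xyz":[4,0,0],"spin":0},{"xyz":[8,0,0],"spin":0},{"xyz":[10.3,0,0],"spin":0},{"xyz":[10.3,0,0],"spin":0},{"xyz":[10.3,0,3],"spin":0},{"xyz":[10.3,0,6],"spin":0},{"xyz":[10.3,0,9],"spin":0},{"xyz":[10.3,0,12],"spin":0},{"xyz":[10.3,0,13],"spin":0},{"xyz":[10.3,0,13],"spin":0},{"xyz":[10.3,0,13],"spin":0}]' 1
python3 - <<'E'
from h import *
o=ctrl.get_obs();p=np.load("p3.npy");R=Ro.from_rotvec(p[1]).as_matrix();print(o["ee_pos"],R.T@(o["ee_pos"]-p[0]),R.round(4))
E
```

```text
t: 8.35
ee_pos: [422.3, -57.9, 41.3]
orientation: [0.237, 3.129, 0.0]
ft_force: [-0.5, 0.3, -0.2]
width: 3.4
[422.32195506 -57.87848904  41.34980851] [1.03301453e+02 7.41696623e-04 1.30551721e+02] [[-9.886e-01  1.507e-01  5.800e-03]
 [ 1.507e-01  9.886e-01 -6.000e-04]
 [-5.800e-03  3.000e-04 -1.000e+00]]
```

```bash
python3 -m inch '[{"xyz":[-0.8,0,0],"spin":0},{"xyz":[-1.5,0,0],"spin":0},{"xyz":[-2,0,0],"spin":0},{"xyz":[-2.6,0,0],"spin":0},{"xyz":[-3.3,0,0],"spin":0},{"xyz":[-4,0,0],"spin":0},{"xyz":[-4.7,0,0],"spin":0},{"xyz":[-5.4,0,0],"spin":0},{"xyz":[-6.1,0,0],"spin":0},{"xyz":[-6.8,0,0],"spin":0},{"xyz":[-7.5,0,0],"spin":0},{"xyz":[-8.2,0,0],"spin":0},{"xyz":[-8.9,0,0],"spin":0},{"xyz":[-9.6,0,0],"spin":0},{"xyz":[-10,0,0],"spin":0},{"xyz":[-10.3,0,0],"spin":0},{"xyz":[-10.3,0,0],"spin":0}]' 1
```

```text
t: 10.05
ee_pos: [525.0, -73.4, 41.9]
orientation: [0.237, 3.128, 0.0]
ft_force: [-0.1, 0.2, 0.3]
width: 0.2
```

```bash
python3 -m inch '[{"xyz":[-0.3,0,0],"spin":0},{"xyz":[-0.6,0,0],"spin":0},{"xyz":[-0.9,0,0],"spin":0},{"xyz":[-0.9,0,0],"spin":0}]' 1
```

```text
t: 10.45
ee_pos: [534.6, -74.9, 42.0]
orientation: [0.237, 3.127, 0.0]
ft_force: [-0.0, 0.6, -0.3]
width: 0.6
```

```bash
python3 -m inch '[{"xyz":[-0.2,0,0],"spin":0},{"xyz":[-0.4,0,0],"spin":0},{"xyz":[-0.4,0,0],"spin":0}]' 1;  python3 -m inch '[{"xyz":[-0.2,0,0],"spin":0},{"xyz":[-0.4,0,0],"spin":0},{"xyz":[-0.4,0,0],"spin":0}]' 1; python3 - <<'E'
from h import *
import cv2
cv2.imwrite("pics/s4.png",cv2.resize(cv2.cvtColor(ctrl.get_image("side"),cv2.COLOR_RGB2BGR)[140:260,180:350],None,fx=4,fy=4,interpolation=cv2.INTER_CUBIC))
E
```

```text
t: 10.75
ee_pos: [538.8, -75.5, 42.0]
orientation: [0.237, 3.126, 0.0]
ft_force: [-1.2, -0.2, -1.0]
width: 0.6
t: 11.05
ee_pos: [538.9, -75.5, 41.7]
orientation: [-0.237, -3.131, -0.001]
ft_force: [-13.0, 2.8, 9.8]
width: 0.2
```

View pics/s4.png

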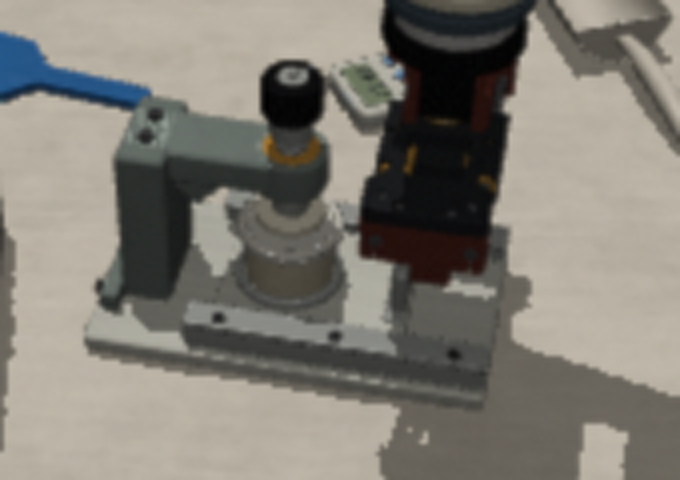

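```bash
python3 -m inch '[{"xyz":[1.5,0,0],"spin":0},{"xyz":[3,0,0],"spin":0},{"xyz":[3,0,-4],"spin":0},{"xyz":[3,0,-8],"spin":0},{"xyz":[3,0,-12],"spin":0},{"xyz":[3,0,-16],"spin":0},{"xyz":[3,0,-20],"spin":0},{"xyz":[-1,0,-22],"spin":0},{"xyz":[-5,0,-22],"spin":0},{"xyz":[-8.3,0,-22],"spin":0},{"xyz":[-8.3,0,-22],"spin":0},{"xyz":[-8.3,0,-22],"spin":0},{"xyz":[-8.3,0,-22],"spin":0}]' 0
python3 - <<'E'
from h import *
import cv2
o=ctrl.get_obs();print(o["ee_pos"],o["orientation"],o["qpos"])
np.save("p4.npy",[o["ee_pos"],o["orientation"]])
t=cv2.cvtColor(ctrl.get_image("wrist"),cv2.COLOR_RGB2BGR);cv2.imwrite("pics/w4.png",t)
cv2.imwrite("pics/w4c.png",cv2.resize(t[110:310,130:390],None,fx=3,fy=3,interpolation=cv2.INTER_CUBIC))
E
```

```text
t: 12.4
ee_pos: [620.2, -88.0, 261.3]
orientation: [-0.237, -3.13, -0.001]
ft_force: [0.2, -1.1, -0.6]
width: 87.6
[620.24043749 -87.95710539 261.26840062] [-2.37280532e-01 -3.13010615e+00 -1.29190622e-03] [-1.60170096e-01  3.86819220e-01  1.59064769e+00  6.62008547e-04
  1.16669184e+00 -1.57990511e+00]
```

View pics/w4c.png

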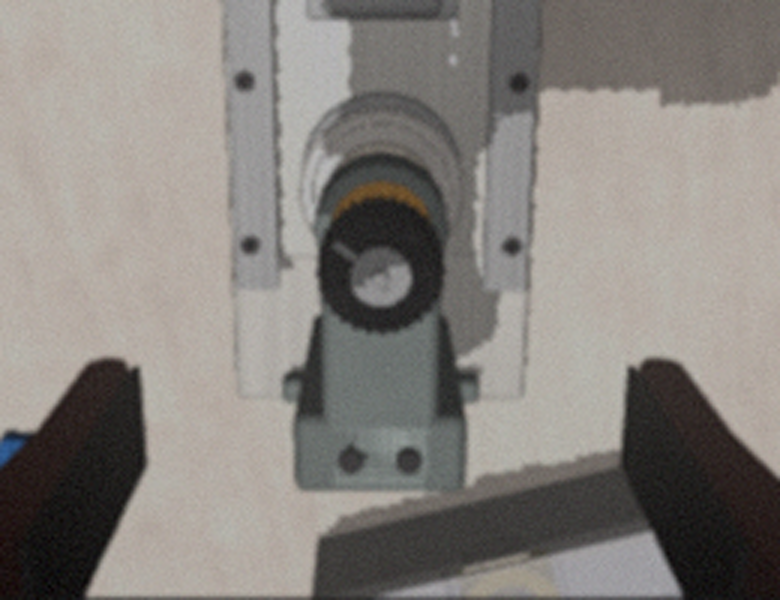

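```bash
python3 - <<'E'
from h import *
p=np.load("p4.npy");R=Ro.from_rotvec(p[1]).as_matrix()
for z in(166,175):
  c=onz("wrist",257.2,201,z,p);print(c,R.T@(c-p[0]))
print(tri(ray("wrist",257.2,201,p),ray("side",253.2,159)),R.round(4))
E
```

```text
[622.5 -89.5 166. ] [-2.71025495 -1.24479136 95.26100627]
[619.7 -89.  175. ] [ 0.15615651 -1.16691261 86.26836371]
[620.5 -89.1 168.4] [[-9.886e-01  1.507e-01 -2.400e-03]
 [ 1.507e-01  9.886e-01  1.000e-03]
 [ 2.600e-03  6.000e-04 -1.000e+00]]
```

```bash
python3 -m inch '[{"xyz":[-0.08,-0.04,2],"spin":-8},{"xyz":[-0.08,-0.04,4],"spin":-16},{"xyz":[-0.08,-0.04,5],"spin":-24},{"xyz":[-0.08,-0.04,5],"spin":-32},{"xyz":[-0.08,-0.04,5],"spin":-40},{"xyz":[-0.08,-0.04,6],"spin":-48},{"xyz":[-0.08,-0.04,8],"spin":-48},{"xyz":[-0.08,-0.04,10],"spin":-48},{"xyz":[-0.08,-0.04,11.5],"spin":-48},{"xyz":[-0.08,-0.04,12.2],"spin":-48},{"xyz":[-0.08,-0.04,12.2],"spin":-48},{"xyz":[-0.08,-0.04,12.2],"spin":-48}]' 0
python3 -c "
from h import *
o=ctrl.get_obs();print(o['qpos'],o['moment'],Ro.from_rotvec(o['orientation']).as_matrix().round(4))"
```

```text
t: 13.65
ee_pos: [621.0, -88.4, 140.0]
orientation: [1.057, -2.957, -0.002]
ft_force: [0.2, 0.0, -0.5]
width: 87.9
[-1.60701823e-01  5.26221717e-01  1.67843948e+00  6.98483955e-04
  9.38527763e-01 -2.41832647e+00] [0.09493244 0.03412835 0.00284585] [[-7.735e-01 -6.338e-01 -1.500e-03]
 [-6.338e-01  7.735e-01  8.000e-04]
 [ 6.000e-04  1.600e-03 -1.000e+00]]
```

```bash
python3 -m inch '[{"xyz":[0,0,0],"spin":0},{"xyz":[0,0,0],"spin":0},{"xyz":[0,0,0],"spin":0},{"xyz":[0,0,0],"spin":0},{"xyz":[0,0,0],"spin":0},{"xyz":[0,0,0],"spin":0},{"xyz":[0,0,0],"spin":0},{"xyz":[0,0,0],"spin":0},{"xyz":[0,0,0],"spin":0},{"xyz":[0,0,0],"spin":0}]' 1
python3 -c "
from h import *
o=ctrl.get_obs();print(o['ee_pos'],o['moment'])"
python3 -m inch '[{"xyz":[0,0,0.01],"spin":4},{"xyz":[0,0,0.02],"spin":8},{"xyz":[0,0,0.04],"spin":14},{"xyz":[0,0,0.067],"spin":20},{"xyz":[0,0,0.067],"spin":20}]' 1
python3 -c "
from h import *
o=ctrl.get_obs();print(o['ee_pos'],o['moment'],o['qpos'][5])"
```

```text
t: 14.65
ee_pos: [621.6, -89.1, 140.1]
orientation: [1.057, -2.958, 0.0]
ft_force: [3.0, -4.6, -3.1]
width: 33.7
[621.60895815 -89.07205028 140.10587399] [-0.48307458 -0.37859214 -0.00477637]
t: 15.15
ee_pos: [621.6, -89.1, 139.4]
orientation: [0.526, -3.097, -0.0]
ft_force: [1.8, -1.5, -0.4]
width: 33.5
[621.61516198 -89.07048231 139.40894673] [-0.02993388 -0.16832634 -0.03768505] -2.0683704812533947
```

```bash
python3 -m inch '[{"xyz":[0,0,0.027],"spin":8},{"xyz":[0,0,0.053],"spin":16},{"xyz":[0,0,0.08],"spin":24},{"xyz":[0,0,0.107],"spin":32},{"xyz":[0,0,0.133],"spin":40},{"xyz":[0,0,0.16],"spin":48},{"xyz":[0,0,0.187],"spin":56},{"xyz":[0,0,0.213],"spin":64},{"xyz":[0,0,0.24],"spin":72},{"xyz":[0,0,0.267],"spin":80},{"xyz":[0,0,0.267],"spin":80}]' 1
python3 -c "
from h import *
o=ctrl.get_obs();print(o['ee_pos'],o['moment'],o['qpos'][5])"
python3 -m inch '[{"xyz":[0,0,0.027],"spin":8},{"xyz":[0,0,0.053],"spin":16},{"xyz":[0,0,0.08],"spin":24},{"xyz":[0,0,0.107],"spin":32},{"xyz":[0,0,0.133],"spin":40},{"xyz":[0,0,0.133],"spin":40}]' 1
python3 -c "
from h import *
o=ctrl.get_obs();print(o['ee_pos'],o['moment'],o['qpos'][5])"
```

```text
t: 16.25
ee_pos: [621.9, -88.7, 136.8]
orientation: [-1.587, -2.712, -0.001]
ft_force: [0.9, 0.6, -1.2]
width: 33.2
[621.8745158  -88.66306226 136.76264651] [ 0.21339707 -0.48912677 -0.0356541 ] -0.6734529051910368
t: 16.85
ee_pos: [622.1, -88.6, 135.4]
orientation: [2.414, 2.01, 0.002]
ft_force: [2.4, 0.4, -2.8]
width: 33.4
[622.14559479 -88.5927446  135.44883738] [-0.1611958  -0.55009791 -0.05692676] 0.020939472766831585
```

```bash
for i in 1; do python3 -m inch '[{"xyz":[0,0,0.027],"spin":8},{"xyz":[0,0,0.053],"spin":16},{"xyz":[0,0,0.08],"spin":24},{"xyz":[0,0,0.107],"spin":32},{"xyz":[0,0,0.133],"spin":40},{"xyz":[0,0,0.133],"spin":40}]' 1
python3 -c "
from h import *
o=ctrl.get_obs();print(o['ee_pos'],o['moment'],o['qpos'][5])"; done
python3 -m inch '[{"xyz":[0,0,0.027],"spin":8},{"xyz":[0,0,0.053],"spin":16},{"xyz":[0,0,0.08],"spin":24},{"xyz":[0,0,0.107],"spin":32},{"xyz":[0,0,0.133],"spin":40},{"xyz":[0,0,0.133],"spin":40}]' 1
python3 -c "
from h import *
o=ctrl.get_obs();print(o['ee_pos'],o['moment'],o['qpos'][5])"
```

```text
t: 17.45
ee_pos: [622.4, -88.8, 134.1]
orientation: [2.953, 1.071, 0.002]
ft_force: [2.3, -0.8, -2.2]
width: 33.1
[622.3598395  -88.78123491 134.12786353] [-0.40773961 -0.4287883  -0.01158071] 0.7137085618192105
t: 18.05
ee_pos: [622.4, -89.0, 132.8]
orientation: [3.141, 0.007, 0.002]
ft_force: [3.2, -1.6, -1.4]
width: 33.4
[622.4475196  -89.00307038 132.81877538] [-0.52962083 -0.2548206   0.00774972] 1.405526110970982
```

```bash
python3 -m inch '[{"xyz":[0,0,0.027],"spin":8},{"xyz":[0,0,0.053],"spin":16},{"xyz":[0,0,0.08],"spin":24},{"xyz":[0,0,0.107],"spin":32},{"xyz":[0,0,0.133],"spin":40},{"xyz":[0,0,0.133],"spin":40}]' 1
python3 -c "
from h import *
o=ctrl.get_obs();print(o['ee_pos'],o['moment'],o['qpos'][5])"
python3 -m inch '[{"xyz":[0,0,0.02],"spin":6},{"xyz":[0,0,0.04],"spin":12},{"xyz":[0,0,0.053],"spin":16},{"xyz":[0,0,0.053],"spin":16}]' 1
python3 - <<'E'
from h import *
import cv2
o=ctrl.get_obs();print(o['ee_pos'],o['moment'],o['qpos'][5])
cv2.imwrite("pics/s5.png",cv2.resize(cv2.cvtColor(ctrl.get_image("side"),cv2.COLOR_RGB2BGR)[140:260,180:350],None,fx=4,fy=4,interpolation=cv2.INTER_CUBIC))
E
```

```text
t: 18.65
ee_pos: [622.5, -89.2, 132.4]
orientation: [2.958, -1.058, 0.003]
ft_force: [-0.4, -2.5, 5.4]
width: 33.5
[622.48541288 -89.24202131 132.38161429] [-0.34190182  0.27152363 -0.0462374 ] 2.0968885151766354
t: 19.05
ee_pos: [622.2, -89.1, 132.5]
orientation: [2.788, -1.447, 0.002]
ft_force: [-1.8, 0.0, 4.7]
width: 33.6
[622.20555287 -89.13033166 132.53608269] [-0.02777404  0.34224426  0.04202806] 2.3678154797726787
```

View pics/s5.png

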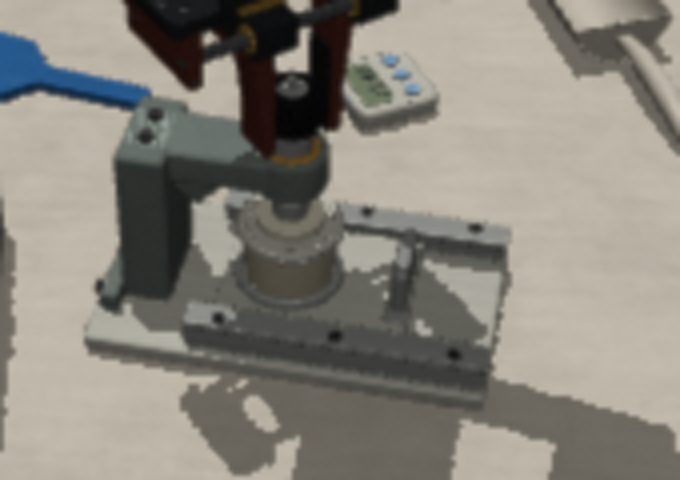

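```bash
python3 -m inch '[{"xyz":[0,0,0],"spin":0},{"xyz":[0,0,0],"spin":0},{"xyz":[0,0,0],"spin":0},{"xyz":[0,0,0],"spin":0},{"xyz":[0,0,0],"spin":0},{"xyz":[0,0,-0.25],"spin":-8},{"xyz":[0,0,-0.25],"spin":-16},{"xyz":[0,0,-0.25],"spin":-24},{"xyz":[0,0,-0.25],"spin":-32},{"xyz":[0,0,-0.25],"spin":-40},{"xyz":[0,0,-0.25],"spin":-48},{"xyz":[0,0,-0.25],"spin":-56},{"xyz":[0,0,-0.25],"spin":-64},{"xyz":[0,0,-0.25],"spin":-72},{"xyz":[0,0,-0.25],"spin":-80},{"xyz":[0,0,-0.25],"spin":-88},{"xyz":[0,0,-0.25],"spin":-96},{"xyz":[0,0,-0.25],"spin":-104},{"xyz":[0,0,-0.25],"spin":-112},{"xyz":[0,0,-0.25],"spin":-112}]' 0
python3 -m inch '[{"xyz":[0,0,0],"spin":-8},{"xyz":[0,0,0],"spin":-16},{"xyz":[0,0,0],"spin":-24},{"xyz":[0,0,0],"spin":-32},{"xyz":[0,0,0],"spin":-40},{"xyz":[0,0,0],"spin":-48},{"xyz":[0,0,0],"spin":-56},{"xyz":[0,0,0],"spin":-64},{"xyz":[0,0,0],"spin":-72},{"xyz":[0,0,0],"spin":-72}]' 0
python3 - <<'E'
from h import *
import cv2
o=ctrl.get_obs();print(o['ee_pos'],o['moment'],o['qpos'][5]);print(Ro.from_rotvec(o['orientation']).as_matrix().round(4))
E
```

```text
t: 21.1
ee_pos: [622.1, -89.1, 134.9]
orientation: [2.757, 1.505, 0.001]
ft_force: [-1.3, 0.0, 1.0]
width: 87.7
t: 22.1
ee_pos: [622.1, -89.1, 134.8]
orientation: [1.349, 2.836, -0.0]
ft_force: [-0.6, 0.5, -0.1]
width: 87.9
[622.08596734 -89.11468632 134.84470843] [-0.04484306  0.01961732 -0.02574526] -0.8439139077543127
[[-6.312e-01  7.756e-01  8.000e-04]
 [ 7.756e-01  6.312e-01 -5.000e-04]
 [-9.000e-04  3.000e-04 -1.000e+00]]
```

```bash
cat > st.py <<'E'
from h import *
o=ctrl.get_obs();print('F',o['ft_force'].round(1),'M',o['moment'].round(3),'q6',o['qpos'][5].round(3),'tq6',o['joint_torque'][5].round(3),'yaw',np.degrees(o['qpos'][0]-o['qpos'][5]).round(2))
E
python3 -m inch '[{"xyz":[0,0,0],"spin":0},{"xyz":[0,0,0],"spin":0},{"xyz":[0,0,0],"spin":0},{"xyz":[0,0,0],"spin":0},{"xyz":[0,0,0],"spin":0},{"xyz":[0,0,0],"spin":0},{"xyz":[0,0,0],"spin":0},{"xyz":[0,0,0],"spin":0},{"xyz":[0,0,0],"spin":0}]' 1
python3 st.py
python3 -m inch '[{"xyz":[0,0,0.027],"spin":8},{"xyz":[0,0,0.053],"spin":16},{"xyz":[0,0,0.08],"spin":24},{"xyz":[0,0,0.1],"spin":30}]' 1
python3 st.py
python3 -m inch '[{"xyz":[0,0,0.02],"spin":6},{"xyz":[0,0,0.04],"spin":12},{"xyz":[0,0,0.06],"spin":18},{"xyz":[0,0,0.067],"spin":20}]' 1
python3 st.py
```

```text
t: 23.0
ee_pos: [622.1, -89.1, 134.9]
orientation: [1.349, 2.836, 0.0]
ft_force: [0.4, -0.3, 0.2]
width: 33.2
F [ 0.4 -0.3  0.2] M [-0.002  0.017 -0.026] q6 -0.844 tq6 -0.018 yaw 39.12
t: 23.4
ee_pos: [622.3, -89.5, 134.8]
orientation: [2.041, 2.386, -0.001]
ft_force: [-3.0, -1.0, 8.3]
width: 33.2
F [-3.  -1.   8.3] M [-0.246  0.622  0.668] q6 -0.316 tq6 -0.394 yaw 8.87
t: 23.8
ee_pos: [622.1, -89.7, 135.0]
orientation: [2.425, 1.993, -0.001]
ft_force: [-3.2, -0.2, 7.9]
width: 33.8
F [-3.2 -0.2  7.9] M [0.021 0.666 0.597] q6 0.036 tq6 0.807 yaw -11.26
```

```bash
python3 -m inch '[{"xyz":[0,0,-0.027],"spin":-8},{"xyz":[0,0,-0.053],"spin":-16},{"xyz":[0,0,-0.08],"spin":-24},{"xyz":[0,0,-0.107],"spin":-32},{"xyz":[0,0,-0.133],"spin":-40},{"xyz":[0,0,-0.133],"spin":-40}]' 1
python3 st.py
python3 -m inch '[{"xyz":[0,0,0.027],"spin":8},{"xyz":[0,0,0.053],"spin":16},{"xyz":[0,0,0.08],"spin":24},{"xyz":[0,0,0.1],"spin":30},{"xyz":[0,0,0.1],"spin":30}]' 1
python3 st.py
python3 -m inch '[{"xyz":[0,0,0.013],"spin":4},{"xyz":[0,0,0.013],"spin":4}]' 1
python3 st.py
python3 -m inch '[{"xyz":[0,0,0.013],"spin":4},{"xyz":[0,0,0.013],"spin":4}]' 1
python3 st.py
python3 -m inch '[{"xyz":[0,0,0.01],"spin":4},{"xyz":[0,0,0.01],"spin":4}]' 1
python3 st.py
python3 - <<'E'
from h import *
import cv2
a=cv2.cvtColor(ctrl.get_image("wrist"),cv2.COLOR_RGB2BGR)
b=cv2.resize(cv2.cvtColor(ctrl.get_image("side"),cv2.COLOR_RGB2BGR)[150:220,215:285],None,fx=5.5,fy=5.5,interpolation=cv2.INTER_CUBIC)
c=cv2.resize(a[150:384,120:400],None,fx=1.5,fy=1.5)
c=cv2.copyMakeBorder(c,0,max(0,385-c.shape[0]),0,0,cv2.BORDER_CONSTANT)[:385]
cv2.imwrite("pics/c6.png",np.hstack([c,b]))
E
```

```text
t: 24.4
ee_pos: [622.3, -89.6, 136.4]
orientation: [1.596, 2.703, -0.002]
ft_force: [0.4, 1.2, 0.2]
width: 33.2
F [0.4 1.2 0.2] M [ 0.219 -0.251  0.052] q6 -0.664 tq6 -1.425 yaw 28.81
t: 24.9
ee_pos: [622.2, -89.6, 135.4]
orientation: [2.246, 2.193, -0.001]
ft_force: [-1.3, 0.1, 1.5]
width: 33.4
F [-1.3  0.1  1.5] M [-0.076  0.217 -0.046] q6 -0.136 tq6 1.097 yaw -1.44
t: 25.1
ee_pos: [622.1, -89.6, 135.2]
orientation: [2.322, 2.113, -0.001]
ft_force: [-0.1, 1.2, -0.0]
width: 33.7
F [-0.1  1.2 -0. ] M [-0.034  0.12  -0.074] q6 -0.066 tq6 0.674 yaw -5.46
t: 25.3
ee_pos: [622.0, -89.6, 135.1]
orientation: [2.393, 2.033, -0.001]
ft_force: [0.4, -0.1, -0.3]
width: 33.5
F [ 0.4 -0.1 -0.3] M [-0.037  0.127 -0.038] q6 0.003 tq6 0.628 yaw -9.39
t: 25.5
ee_pos: [622.0, -89.6, 135.1]
orientation: [2.459, 1.951, -0.002]
ft_force: [-0.5, 0.5, 1.1]
width: 33.3
F [-0.5  0.5  1.1] M [-0.084  0.165  0.196] q6 0.07 tq6 0.855 yaw -13.25
```

View pics/c6.png

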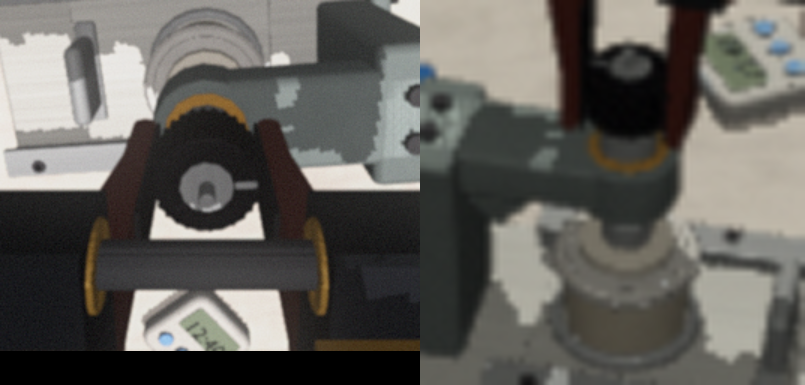

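```bash
python3 -m inch '[{"xyz":[0,0,0],"spin":4},{"xyz":[0,0,0],"spin":6},{"xyz":[0,0,0],"spin":6},{"xyz":[0,0,0],"spin":6}]' 1
python3 st.py
python3 -m inch '[{"xyz":[0,0,0],"spin":-4},{"xyz":[0,0,-0.027],"spin":-10},{"xyz":[0,0,-0.053],"spin":-18},{"xyz":[0,0,-0.08],"spin":-26},{"xyz":[0,0,-0.107],"spin":-34},{"xyz":[0,0,-0.133],"spin":-42},{"xyz":[0,0,-0.16],"spin":-50},{"xyz":[0,0,-0.187],"spin":-58},{"xyz":[0,0,-0.213],"spin":-66},{"xyz":[0,0,-0.24],"spin":-74},{"xyz":[0,0,-0.267],"spin":-82},{"xyz":[0,0,-0.29],"spin":-88},{"xyz":[0,0,-0.3],"spin":-92},{"xyz":[0,0,-0.3],"spin":-92},{"xyz":[0,0,-0.3],"spin":-92}]' 1
python3 st.py
python3 - <<'E'
from h import *
import cv2
a=cv2.cvtColor(ctrl.get_image("wrist"),cv2.COLOR_RGB2BGR)
b=cv2.resize(cv2.cvtColor(ctrl.get_image("side"),cv2.COLOR_RGB2BGR)[150:220,215:285],None,fx=5.5,fy=5.5,interpolation=cv2.INTER_CUBIC)
c=cv2.resize(a[150:384,120:400],None,fx=1.5,fy=1.5)
c=cv2.copyMakeBorder(c,0,max(0,385-c.shape[0]),0,0,cv2.BORDER_CONSTANT)[:385]
cv2.imwrite("pics/c7.png",np.hstack([c,b]))
E
```

```text
t: 26.0
ee_pos: [622.0, -89.5, 135.2]
orientation: [2.556, 1.824, -0.001]
ft_force: [-0.4, 0.4, 2.5]
width: 33.5
F [-0.4  0.4  2.5] M [0.109 0.26  0.298] q6 0.172 tq6 0.307 yaw -19.06
t: 27.5
ee_pos: [622.5, -89.2, 138.2]
orientation: [0.466, 3.105, -0.002]
ft_force: [2.2, 2.9, -0.8]
width: 33.4
F [ 2.2  2.9 -0.8] M [ 0.706 -0.408  0.068] q6 -1.433 tq6 -0.058 yaw 72.88
```

```bash
python3 - <<'E'
import cv2,numpy as np
for f in("c6","c7"):
    g=cv2.imread(f"pics/{f}.png",0)
    p=cv2.warpPolar(g,(60,360),(207,187),60,0).astype(float)
    s=p[:,32:45].mean(1);i=np.argsort(s)[-12:];print(f,sorted(i),s[i].mean().round(1),np.median(s))
E
python3 st.py
```

```text
c6 [np.int64(0), np.int64(1), np.int64(2), np.int64(351), np.int64(352), np.int64(353), np.int64(354), np.int64(355), np.int64(356), np.int64(357), np.int64(358), np.int64(359)] 98.8 30.76923076923077
c7 [np.int64(347), np.int64(348), np.int64(349), np.int64(350), np.int64(351), np.int64(352), np.int64(353), np.int64(354), np.int64(355), np.int64(356), np.int64(357), np.int64(358)] 79.8 23.153846153846153
F [ 3.1  3.5 -0.1] M [ 0.764 -0.552  0.023] q6 -1.433 tq6 0.006 yaw 72.89
```

```bash
python3 -c "
from workcell import ctrl
print(ctrl.close_job())"
```

```text
the job is handed in; nothing more can be done
None
```

The job is handed in at about 28 s of the 64 s allowed. The gripper still holds the thumbscrew about a quarter turn off its seat.

- **Cup:** I placed it in the ring nest; the descent met only about 4 N at the nest floor, and a wrist picture showed it sitting in the ring.
- **Slide:** I pushed the tab until it met its stop, where the push rose to 13 N. The side picture showed the cup under the foot.
- **Thumbscrew:** I turned it clockwise with one regrasp until it stopped dead, at about 0.6 N m with the pads slipping on the knob. Backing off 40° and turning in again found a stop near the same angle. I then backed it off a commanded 92°.

**Last checks:**
- By the arm's yaw and the small shift of the knob mark in the grip, the screw stands about 90° off its seat, and the tool rose 3.0 mm as expected for a quarter turn.
- The jaws are closed on the 34 mm knob, with the finger opening reading 33.4 mm.

**What disagreed or was not checked:**
- The side camera disagreed with the top camera by 6 to 10 mm in y, so I relied on the wrist camera for positions.
- The final picture was over the viewing limit, so I checked it by image code only. The foot's push on the lid after backing off was not measured.
- The stacked cups were never approached, and the timer was still in the pictures when I last looked, but I did not measure either at the end.

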